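# Lock the bayonet cell holder into the sample stage

### The job

Take the square cell holder out of its parking collar and mount it on the sample stage: pass the T-shaped foot under it down through the narrow slot in the steel plate, press it down against the spring underneath, turn it a quarter turn (either way) and let it spring up, so that the foot sits in the cross notch under the plate and the holder stays locked upright on the stage, released. The steel plate may be clamped off-centre along its guides, so feel for the slot gently: never press or push the holder or the arm against the stage with more than about 40 N. Leave everything else on the bench where it is.

Things in the scene. Friction and masses are not known exactly. Their poses are not given: they have to be found in the camera images.
- cell_holder: cell holder, bare metal, about 0.12 kg: square aluminium block 30 x 30 mm, 45 mm tall (square well in its top, dark windows on its x faces), on a round flange 46 mm across, 5 mm thick; 50 mm tall in all. Grip the block by two facing sides. A T-shaped foot hangs below (see foot). Origin: centre of the flange's underside; z up; y runs along the T-bar; x and y square to the block's faces.
- foot (a point): centre of the underside of the cell holder's T-bar, 19 mm below the flange's underside. Bar: steel, 28 mm long (holder's y), 7 mm wide, 6 mm high, on a round stem 7 mm thick and 13 mm long. At the start the foot hangs in the bore of a parking collar.
- park_a: black parking collar fixed on the bench, in which the cell holder stands: 62 mm across, 35 mm bore, 34 mm high; origin under its centre. The two alike collars change places from run to run.
- park_b: the other, alike collar, with the round lens barrel.
- stage: sample stage, fixed to the bench: white base 160 mm (x) x 300 mm (y), 58 mm high. On each y end stands a grey housing 50 mm tall (inner face 93 mm from the centre; a short lens tube reaches in to 84 mm). In the middle of its top lies a steel plate with a slot (see plate_top). Origin: centre of the base's underside, on the bench; z up, y along its length.
- plate_top (a point): stage centre, 60 mm up, level with the top of a bare steel plate (90 mm in x, 56 in y, 10 thick) that stands 2 mm proud of the base between two dark guide strips (3 mm high). Through its middle goes a slot 34 mm long (stage y), 10 mm wide (x). The plate sits firm, but its middle is anywhere up to 12 mm either side of this point along stage x (0 in y): not measured, see or feel it.
- under_plate (a point): stage centre, height of the plate's underside, which has a notch 3 mm deep, 11 mm wide along stage x across the slot. Sprung plunger under the slot, its top 12 mm below the plate's top: pushes up 5 N, +0.5 N per mm. Flange underside above plate top: bar free to turn below 3 mm, flange touches at 0, locked in the notch 6 mm, turned but not in the notch 3 mm.
- lens_barrel: lens barrel (bystander): round bare aluminium barrel 34 mm across and 40 mm tall on a 48 mm flange 6 mm thick, standing in the other parking collar; origin at the flange's underside, z up. Leave it alone.
- cuvette_box: closed white cuvette box 70 x 100 x 28 mm lying on the bench; origin under its centre. Leave it alone.
- solvent: amber glass bottle 60 mm across, 150 mm tall; origin under its centre. Leave it alone.
- vial: small glass vial 26 mm across, 50 mm tall; origin under its centre. Leave it alone.
- driver: screwdriver lying on the bench near the robot. Leave it alone.
- mouse: black computer mouse 100 x 58 x 32 mm; origin under its centre. Leave it alone.
- adapter: black adapter block 50 x 50 x 20 mm with a steel stub; origin under its centre. Leave it alone.

How it is judged:
On the way, in this order (a step that is already met when the one before it is completed fails the run):
1. the T-foot has passed down through the slot: bar lined up with the slot and wholly below the plate (x of cell_holder in the frame of stage between -0.017 and 0.017 m and y of cell_holder in the frame of stage between -0.006 and 0.006 m and z of cell_holder in the frame of stage below 0.0635 m and angle between the y axis of cell_holder and the y axis of stage, either way round below 0.2 rad), for 0.1 s.
2. the holder has been turned a quarter turn with its foot under the plate (x of cell_holder in the frame of stage between -0.017 and 0.017 m and y of cell_holder in the frame of stage between -0.006 and 0.006 m and z of cell_holder in the frame of stage below 0.0685 m and angle between the y axis of cell_holder and the x axis of stage, either way round below 0.2 rad), for 0.1 s.
At the end, for the whole second after the job is handed in: The cell holder is released, upright (within 0.1 rad) and at rest on the stage, its T-bar within 0.2 rad of square to the slot and sprung up into the notch: flange underside 4.5 to 8.5 mm above the plate, holder within 17 mm (x) and 6 mm (y) of the stage's centre (all of step 2 and z of cell_holder in the frame of stage above 0.0645 m and angle between cell_holder's own z axis and vertical below 0.1 rad and linear speed of cell_holder below 0.02 m/s and angular speed of cell_holder below 0.2 rad/s and contact force between each of the arm, the fingers and cell_holder below 0.1 N); the robot touches nothing.
It fails at once if the holder pressed against the stage with more than 40 N (contact force between cell_holder and stage above 40 N).
It fails at once if the arm or its fingers pushed against the stage with more than 40 N (contact force between any of the arm, the fingers and stage above 40 N).
It fails at once if something else on the bench moved more than 20 mm (distance of any of lens_barrel, cuvette_box, solvent, vial, driver, mouse, adapter from where it was at the start of the episode above 0.02 m).
It also fails if it takes over 69 s, if anything falls off the work surface, if the arm or the gripper's body presses on something with over 40 N, if the wrist force passes 120 N, or if a joint passes its speed limit or range.

### The arm

A 6-joint arm with a two-finger parallel gripper is mounted at the origin on the work surface. World frame = base frame: x ahead of the robot, y to its left, z up, the work surface at z = 0. Lengths are in m, angles in rad, forces in N, time in s.
With the tool pointing down it reaches from about 0.225 to 0.875 m from the base axis. Payload 3.4 kg.
Tool frame: the origin (TCP) lies at the very end of the fingers, on their centre line; the grasp point (between the pads) lies behind it (manip.grasp_offset is the z of the grasp point in the tool frame, in m); z points along the fingers, y is the line along which they close (so a half turn about z gives the same grasp; the last joint's range is limited). The gripper opens to 85 mm and grips with 20 to 120 N. Pads are 22 mm wide; open, the fingers measure 114 mm over their backs; the gripper's body (76 mm by 85 mm) begins 54 mm behind the grasp point. The pads swing forward as they close: fully open they stand 13 mm farther back than shut.
Start: joints at [1.092, 0.276, 1.505, -0, 1.361, -0.121], TCP at [0.201, 0.539, 0.231] pointing down, gripper open.
Joint ranges: [-2.89, 2.89], [-0.75, 2.08], [0.22, 2.7], [-1.18, 4.32], [0.11, 2.71], [-2.7, 2.7]. Speed limits (rad/s): [2.57, 2.57, 3.14, 3.14, 3.14, 3.14].

### API

Orientations are given as a unit quaternion [w, x, y, z].
In Python, from rig import manip gives the robot as it stands.
- The arm moves only by the shell command python3 -m pendant 'ROWS' [FORCE]. ROWS is JSON, a list of rows, each an object of numbers: "dx", "dy", "dz": the shift along the tool's x, y, z in m; "rx", "ry", "rz": the turn, a rotation vector about the tool's x, y, z in degrees; "hand": the finger opening in m, from 0 to 0.0854. In form: [{"dx": .., "dy": .., "dz": .., "rx": .., "ry": .., "rz": .., "hand": ..}, ...]. A call has 1 to 12 rows; each row shifts and turns the commanded pose from where the row before left it, along the tool's axes as they then stand; what a row does not reach is not made up. A row lasts 1/12 s, in which the tool goes at most 41.7 mm and 7.16 degrees, less where a joint would pass 70% of its speed; a pose out of reach is approached as far as the arm can. A call is refused whole if a number of a shift passes 0.0417 or a number of a turn 7.16, either way. A call with a gripper value outside its range is refused whole. The fingers move at their own pace and stop on an object; FORCE is the grip in N (left out, the last holds). Time passes only in rows, so rows that do not move let the fingers close. It gives the time, the measured TCP pose, the force, the opening and the grip force at its end, in the units of the state.
- manip.get_state(): the state, without advancing time (a new reading comes with each control period).
- manip.get_image(name): name is "scene" or "top"; returns a dict with "frame" (400x640x3 uint8, red, green, blue), "fx", "fy", "cx", "cy" (pixels), "distortion" ([k1, k2, p1, p2, k3] as OpenCV has them; the pictures are not rectified), "position" and "attitude" of the camera in the world. Camera axes: x right, y up, looking along -z (the intrinsics and any distortion apply to the point x, -y, -z); pixel columns grow to the right and rows downward; lengths in m; the calibration is good to about 2 mm. A picture is of the moment at which its call begins. There is no depth.
- manip.sign_off(): hands the job in; it is judged then, once.
The state is a dict: "clock": time; "qpos": joint angles; "qd": joint speeds; "effort": joint torques, N m; "position": TCP position; "ee_rot": TCP orientation; "contact_force": force on the tool from outside, world axes, zero at the start; "moment": the same for the moment, N m; "width": finger opening in m; "gripper_force": force on a finger pad.
Only numpy, scipy, OpenCV 4.12 (cv2) and the standard library are available. Lean on these libraries where they do the work, as an engineer would, in place of code of your own. Each camera call takes 0.05 s, during which the arm holds its last target. There are 200 camera calls.

## Working session

There is one attempt and no reset: what is moved stays moved. The work goes in short steps, Python scripts to look and compute and a shell command to move; the robot and the scene stay as the last step left them, time stands still between calls to the robot, and variables do not carry over. Pictures are saved under pics/ and viewed, at most 10 in all, crops included, and the job is handed in when it is done.

```bash
mkdir -p pics; ls
python3 - <<'E'
from rig import manip
import cv2
s=manip.get_state();print(s,manip.grasp_offset)
for n in("scene","top"):
    d=manip.get_image(n);cv2.imwrite(f"pics/{n}0.png",d["frame"][:,:,::-1]);d.pop("frame");print(n,d)
E
```

```text
pics
{'clock': 0.0, 'qpos': array([ 1.09197485e+00,  2.76617730e-01,  1.50615838e+00,  9.84667362e-06,
        1.36070700e+00, -1.21017125e-01]), 'qd': array([-0.00026367,  0.00184959, -0.00122502, -0.00031524,  0.00061527,
        0.00066903]), 'effort': array([ 1.22781425e-03, -4.16754377e+01, -2.45802426e+01,  1.54091924e-05,
        1.13175731e-02, -1.86800241e-05]), 'position': array([0.20113524, 0.53809584, 0.2304167 ]), 'ee_rot': array([-2.83860603e-04,  1.77950315e-01,  9.84039020e-01, -9.01611982e-04]), 'contact_force': array([ 0.06212899, -0.57672632, -0.57076932]), 'moment': array([ 0.02962226, -0.05018723,  0.04009798]), 'gripper_force': 0.0, 'width': 0.08558168368323911} -0.0187
scene {'fx': 510.97455266339335, 'fy': 510.97455266339335, 'cx': 314.65222081001656, 'cy': 201.4958672775589, 'distortion': array([0.04407537, 0.        , 0.        , 0.        , 0.        ]), 'position': array([ 1.43439555, -0.56957686,  0.79436428]), 'attitude': array([0.76900772, 0.38919325, 0.23389992, 0.44994063])}
top {'fx': 378.78187036239467, 'fy': 378.78187036239467, 'cx': 319.10484141069196, 'cy': 199.4830876120139, 'distortion': array([-0.06422406,  0.        ,  0.        ,  0.        ,  0.        ]), 'position': array([ 0.44453734, -0.07147359,  1.00350741]), 'attitude': array([ 0.70711492,  0.04753837, -0.05569551, -0.70329695])}
```

View pics/scene0.png

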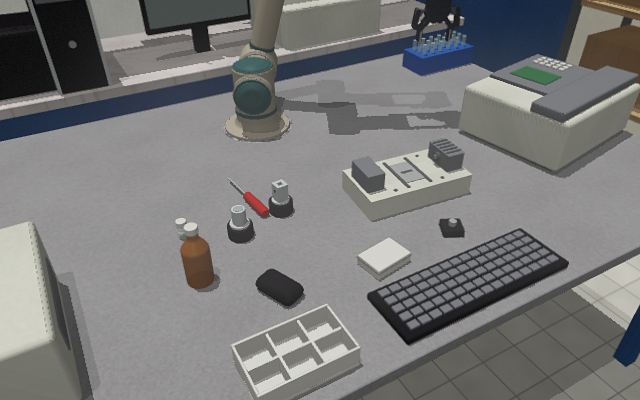

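View pics/top0.png

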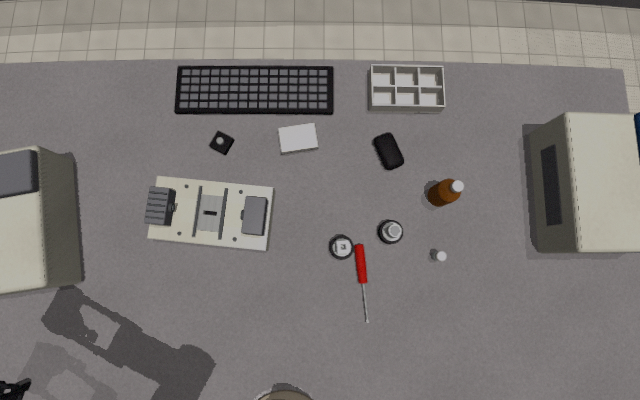

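The square holder is in the collar at top pixel (342,247), and the barrel is at (391,231). The stage centre is near (210,213), with a dark slot there. Next I'll enlarge both areas.

```bash
cat > h.py <<'E'
import numpy as np,cv2
from scipy.spatial.transform import Rotation as R
def rot(q): return R.from_quat([q[1],q[2],q[3],q[0]]).as_matrix()
def ray(d,uv,z):
    K=np.array([[d["fx"],0,d["cx"]],[0,d["fy"],d["cy"]],[0,0,1]])
    p=cv2.undistortPoints(np.array(uv,float).reshape(-1,1,2),K,d["distortion"]).reshape(-1,2)
    v=np.c_[p[:,0],-p[:,1],-np.ones(len(p))]@rot(d["attitude"]).T
    o=d["position"]; return o+v*((z-o[2])/v[:,2])[:,None]
def proj(d,P):
    K=np.array([[d["fx"],0,d["cx"]],[0,d["fy"],d["cy"]],[0,0,1]])
    c=(np.atleast_2d(P)-d["position"])@rot(d["attitude"]); c=c*[1,-1,-1]
    return cv2.projectPoints(c,np.zeros(3),np.zeros(3),K,d["distortion"])[0].reshape(-1,2)
E
python3 - <<'E'
import cv2,numpy as np
t=cv2.imread("pics/top0.png");s=cv2.imread("pics/scene0.png")
r=lambda i,x,y,w,h,k:cv2.resize(i[y:y+h,x:x+w],None,fx=k,fy=k,interpolation=cv2.INTER_NEAREST)
a=r(t,140,168,140,90,5)  #700x450
cv2.imwrite("pics/c1.png",a)
b=np.hstack([r(t,322,228,40,40,10),r(s,260,172,40,50,10)[:400]])
cv2.imwrite("pics/c2.png",b)
E
```

```text
(no output)
```

View pics/c1.png

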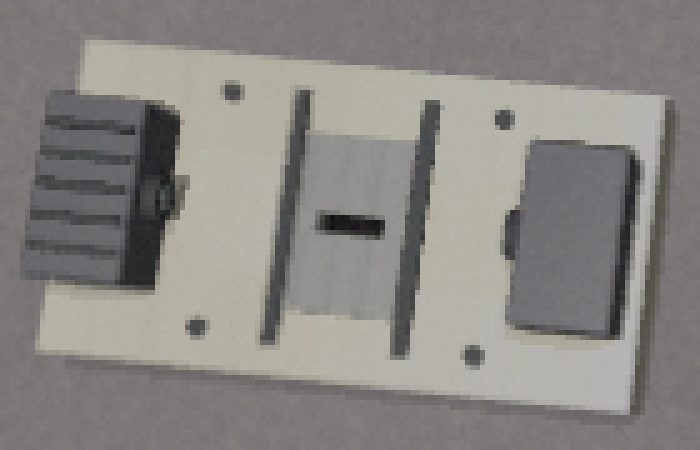

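View pics/c2.png

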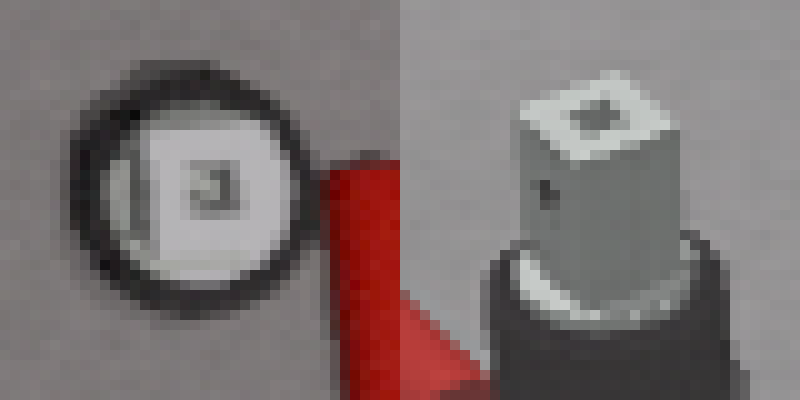

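The first crop shows the base corners at about (83,40), (668,97), (630,412) and (37,352), and the slot at x 317–385, y 211–238. In the second, the windows are on the ±world-y faces, so the T-bar runs roughly along world x.

Run:
```python
from rig import manip
from h import *
t=manip.get_image("top");s=manip.get_image("scene");np.set_printoptions(precision=4,suppress=True)
# stage
T=t["frame"];hsv=cv2.cvtColor(T,cv2.COLOR_RGB2HSV)
px=(np.array([[83,40],[668,97],[630,412],[37,352]])-2.5)/5+[140,168]
P=ray(t,px,.058);print(P,"sides",[np.linalg.norm(P[i]-P[(i+1)%4]) for i in range(4)])
C=P.mean(0);ys=(P[0]+P[3]-P[1]-P[2])[:2];yaw=np.arctan2(ys[1],ys[0])-np.pi/2
print("stage",C,"yaw",np.degrees(yaw))
g=T[205:220,198:222].mean(2); w=np.clip(110-g,0,None); yy,xx=np.mgrid[205:220,198:222]
sl=np.array([(w*xx).sum(),(w*yy).sum()])/w.sum(); S=ray(t,[sl],.058)[0]
cov=np.cov(np.c_[xx.ravel(),yy.ravel()].T,aweights=w.ravel());print("slot",sl,S,cov)
Rz=np.array([[np.cos(yaw),-np.sin(yaw)],[np.sin(yaw),np.cos(yaw)]]);print("slot in stage",Rz.T@(S-C)[:2])
# holder
for n,d,z in(("top",t,.084),("scene",s,.084)):
    F=d["frame"].astype(float).mean(2)
    x,y,wd,h=(330,236,28,26) if n=="top" else (270,174,20,20)
    m=np.uint8(F[y:y+h,x:x+wd]>(160 if n=="top" else 190)); cs=cv2.findContours(m,0,2)[0];c=max(cs,key=cv2.contourArea)
    r=cv2.boxPoints(cv2.minAreaRect(c)).astype(float)+[x,y]
    print(n,r.tolist());
    Q=ray(d,c.reshape(-1,2)+[x,y],z)[:,:2].astype(np.float32)*1000; print(cv2.minAreaRect(Q))
# manual
q=np.array([[148,130],[293,130],[293,262],[152,262]])/10-.5+[322,228]
a=ray(t,q,.084);print("top manual",a,a.mean(0))
q=np.array([[518,108],[615,72],[680,125],[575,165]],float);q[:,0]-=400;q=q/10-.5+[260,172]
a=ray(s,q,.084);print("scene manual",a,a.mean(0))
# collar outer rim in top
F=T.astype(float).mean(2)[228:268,322:358];m=np.uint8(F<75);c=max(cv2.findContours(m,0,2)[0],key=cv2.contourArea);e=cv2.minEnclosingCircle(c);print(e,ray(t,[np.array(e[0])+[322,228]],.030))
```

```text
[[0.6433 0.3365 0.058 ]
 [0.6152 0.0347 0.058 ]
 [0.4567 0.0501 0.058 ]
 [0.4836 0.3494 0.058 ]] sides [np.float64(0.30309739073991077), np.float64(0.1592896780764366), np.float64(0.3005020056167721), np.float64(0.16019625402968268)]
stage [0.5497 0.1926 0.058 ] yaw -5.227703112306436
slot [209.7233 212.3731] [0.5492 0.1929 0.058 ] [[32.5303  8.2012]
 [ 8.2012  4.6003]]
slot in stage [-0.0005  0.0002]
top [[337.0, 240.0], [350.0, 240.0], [350.0, 255.0], [337.0, 255.0]]
((463.15826416015625, -141.2369384765625), (31.438623428344727, 36.10507583618164), 89.9120101928711)
scene [[271.8000019788742, 182.39999866485596], [284.10000133514404, 178.29999828338623], [286.10000228881836, 184.29999828338623], [273.8000020980835, 188.39999866485596]]
((464.7069396972656, -140.38670349121094), (26.377511978149414, 27.556779861450195), 2.274364709854126)
top manual [[ 0.4799 -0.1238  0.084 ]
 [ 0.48   -0.159   0.084 ]
 [ 0.4483 -0.1588  0.084 ]
 [ 0.4482 -0.1248  0.084 ]] [ 0.4641 -0.1416  0.084 ]
scene manual [[ 0.451  -0.1548  0.084 ]
 [ 0.4484 -0.1266  0.084 ]
 [ 0.478  -0.123   0.084 ]
 [ 0.4808 -0.1533  0.084 ]] [ 0.4645 -0.1394  0.084 ]
((22.5, 24.0), 19.52572250366211) [[ 0.4528 -0.1478  0.03  ]]
```

```bash
R='{"dx":-0.027,"dy":-0.030}'; python3 -m pendant '[{"dx":-0.027,"dy":-0.030},{"dx":-0.027,"dy":-0.030},{"dx":-0.027,"dy":-0.030},{"dx":-0.027,"dy":-0.030},{"dx":-0.027,"dy":-0.030},{"dx":-0.027,"dy":-0.030},{"dx":-0.027,"dy":-0.030},{"dx":-0.027,"dy":-0.030},{"dx":-0.027,"dy":-0.030},{"dx":-0.027,"dy":-0.030},{"dx":-0.027,"dy":-0.030},{"dx":-0.027,"dy":-0.030}]'
python3 -m pendant '[{"dx":-0.027,"dy":-0.030},{"dx":-0.027,"dy":-0.030},{"dx":-0.027,"dy":-0.030},{"dx":-0.027,"dy":-0.030},{"dx":-0.027,"dy":-0.030},{"dx":-0.020,"dy":-0.030},{"rz":7},{"rz":7},{"rz":7},{"rz":7},{"rz":7},{"rz":7}]'
python3 -m pendant '[{"rz":6},{"rz":6},{"rz":6},{"rz":6},{},{}]'
```

```text
invalid input
invalid input
invalid input
```

```bash
python3 -m pendant '[{"dx":-0.027,"dy":-0.030,"dz":0,"rx":0,"ry":0,"rz":0,"hand":0.085}]'
```

```text
clock: 0.28
position: [0.2152, 0.5061, 0.2306]
ee_rot: [-0.001, 0.176, 0.984, 0.002]
contact_force: [1.8, -0.5, 0.1]
width: 0.0848
gripper_force: 0.0
```

```bash
python3 -m pendant '[{"dx":-0.027,"dy":-0.030,"dz":0,"rx":0,"ry":0,"rz":0}]'
```

```text
invalid input
```

```bash
python3 -m pendant '[{"dx":-0.027,"dy":-0.030,"dz":0,"rx":0,"ry":0,"rz":0,"hand":0.085},{"dx":-0.027,"dy":-0.030,"dz":0,"rx":0,"ry":0,"rz":0,"hand":0.085},{"dx":-0.027,"dy":-0.030,"dz":0,"rx":0,"ry":0,"rz":0,"hand":0.085},{"dx":-0.027,"dy":-0.030,"dz":0,"rx":0,"ry":0,"rz":0,"hand":0.085},{"dx":-0.027,"dy":-0.030,"dz":0,"rx":0,"ry":0,"rz":0,"hand":0.085},{"dx":-0.027,"dy":-0.030,"dz":0,"rx":0,"ry":0,"rz":0,"hand":0.085},{"dx":-0.027,"dy":-0.030,"dz":0,"rx":0,"ry":0,"rz":0,"hand":0.085},{"dx":-0.027,"dy":-0.030,"dz":0,"rx":0,"ry":0,"rz":0,"hand":0.085},{"dx":-0.027,"dy":-0.030,"dz":0,"rx":0,"ry":0,"rz":0,"hand":0.085},{"dx":-0.027,"dy":-0.030,"dz":0,"rx":0,"ry":0,"rz":0,"hand":0.085},{"dx":-0.027,"dy":-0.030,"dz":0,"rx":0,"ry":0,"rz":0,"hand":0.085},{"dx":-0.027,"dy":-0.030,"dz":0,"rx":0,"ry":0,"rz":0,"hand":0.085}]'
python3 -m pendant '[{"dx":-0.027,"dy":-0.030,"dz":0.01,"rx":0,"ry":0,"rz":0,"hand":0.085},{"dx":-0.027,"dy":-0.030,"dz":0.01,"rx":0,"ry":0,"rz":0,"hand":0.085},{"dx":-0.027,"dy":-0.030,"dz":0.01,"rx":0,"ry":0,"rz":0,"hand":0.085},{"dx":-0.027,"dy":-0.030,"dz":0.01,"rx":0,"ry":0,"rz":0,"hand":0.085},{"dx":0,"dy":0,"dz":0.01,"rx":0,"ry":0,"rz":7,"hand":0.085},{"dx":0,"dy":0,"dz":0.01,"rx":0,"ry":0,"rz":7,"hand":0.085},{"dx":0,"dy":0,"dz":0.01,"rx":0,"ry":0,"rz":7,"hand":0.085},{"dx":0,"dy":0,"dz":0.01,"rx":0,"ry":0,"rz":7,"hand":0.085},{"dx":0,"dy":0,"dz":0,"rx":0,"ry":0,"rz":7,"hand":0.085},{"dx":0,"dy":0,"dz":0,"rx":0,"ry":0,"rz":7,"hand":0.085},{"dx":0,"dy":0,"dz":0,"rx":0,"ry":0,"rz":7,"hand":0.085},{"dx":0,"dy":0,"dz":0,"rx":0,"ry":0,"rz":7,"hand":0.085}]'
python3 -m pendant '[{"dx":0,"dy":0,"dz":0,"rx":0,"ry":0,"rz":7,"hand":0.085},{"dx":0,"dy":0,"dz":0,"rx":0,"ry":0,"rz":4,"hand":0.085},{"dx":0,"dy":0,"dz":0,"rx":0,"ry":0,"rz":0,"hand":0.085},{"dx":0,"dy":0,"dz":0,"rx":0,"ry":0,"rz":0,"hand":0.085}]'
cat >> h.py <<'E'
def pose(s):
    M=rot(s["ee_rot"]);return s["position"],np.degrees(np.arctan2(M[1,1],M[0,1])),M
def to(s,target):  # world offset in tool axes
    p,a,M=pose(s);return M.T@(np.array(target)-p)
E
python3 -c "
from h import *;from rig import manip
s=manip.get_state();p,a,M=pose(s);print(p,a,M,s['qpos'],to(s,[.464,-.140,.15]))"
```

```text
clock: 1.28
position: [0.3937, 0.0485, 0.2315]
ee_rot: [0.0, 0.178, 0.984, 0.0]
contact_force: [0.3, -0.7, -0.1]
width: 0.0852
gripper_force: 0.0
clock: 2.28
position: [0.4525, -0.0998, 0.1511]
ee_rot: [-0.0, 0.621, 0.783, -0.0]
contact_force: [0.1, 0.0, 0.4]
width: 0.0854
gripper_force: 0.0
clock: 2.62
position: [0.4526, -0.0998, 0.1512]
ee_rot: [-0.0, 0.691, 0.723, 0.0]
contact_force: [-0.5, 0.9, 0.2]
width: 0.0849
gripper_force: 0.0
[ 0.4526267  -0.09979471  0.15121348] 2.6116116959997386 [[-4.55654202e-02  9.98961348e-01 -1.33290634e-04]
 [ 9.98961344e-01  4.55654405e-02  1.53684828e-04]
 [ 1.59598649e-04 -1.26149477e-04 -9.99999979e-01]] [-3.67379533e-01  1.72486602e-01  1.85937800e+00  1.06687609e-04
  1.10990765e+00 -4.13008203e-01] [-0.04068195  0.00952966  0.00120579]
```

```bash
python3 -m pendant '[{"dx":-0.0206,"dy":0.0048,"dz":0,"rx":0,"ry":0,"rz":0,"hand":0.085},{"dx":-0.0206,"dy":0.0048,"dz":0.01,"rx":0,"ry":0,"rz":0,"hand":0.085},{"dx":0,"dy":0,"dz":0.02,"rx":0,"ry":0,"rz":0,"hand":0.085},{"dx":0,"dy":0,"dz":0.02,"rx":0,"ry":0,"rz":0,"hand":0.085},{"dx":0,"dy":0,"dz":0.02,"rx":0,"ry":0,"rz":0,"hand":0.085},{"dx":0,"dy":0,"dz":0.02,"rx":0,"ry":0,"rz":0,"hand":0.085},{"dx":0,"dy":0,"dz":0.0142,"rx":0,"ry":0,"rz":0,"hand":0.085},{"dx":0,"dy":0,"dz":0,"rx":0,"ry":0,"rz":0,"hand":0.085},{"dx":0,"dy":0,"dz":0,"rx":0,"ry":0,"rz":0,"hand":0.085}]'
python3 - <<'E'
from rig import manip
import cv2
r=lambda i,x,y,w,h,k:cv2.resize(i[y:y+h,x:x+w],None,fx=k,fy=k,interpolation=cv2.INTER_NEAREST)
cv2.imwrite("pics/g.png",r(manip.get_image("scene")["frame"][:,:,::-1],230,140,100,90,6))
E
```

```text
clock: 3.37
position: [0.4637, -0.1404, 0.0467]
ee_rot: [-0.001, 0.691, 0.723, -0.0]
contact_force: [0.5, 0.2, -0.5]
width: 0.0851
gripper_force: 0.0
```

View pics/g.png

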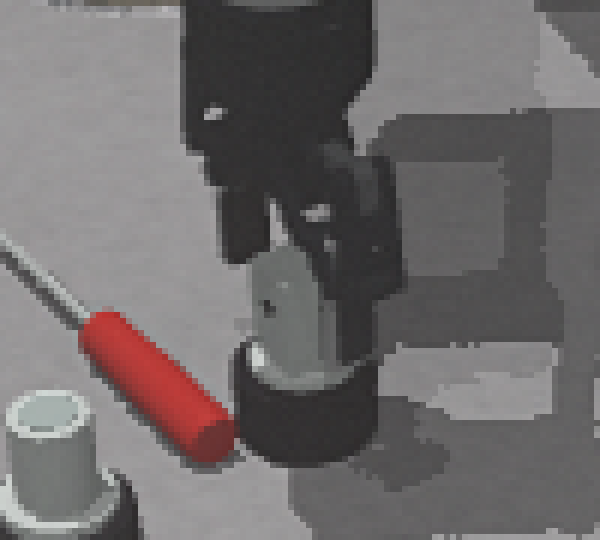

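The block at (290,310) stands between the two fingers, and the window face is on the open side. I'll close on it.

```bash
python3 -m pendant '[{"dx":0,"dy":0,"dz":0,"rx":0,"ry":0,"rz":0,"hand":0.02},{"dx":0,"dy":0,"dz":0,"rx":0,"ry":0,"rz":0,"hand":0.02},{"dx":0,"dy":0,"dz":0,"rx":0,"ry":0,"rz":0,"hand":0.02},{"dx":0,"dy":0,"dz":0,"rx":0,"ry":0,"rz":0,"hand":0.02},{"dx":0,"dy":0,"dz":0,"rx":0,"ry":0,"rz":0,"hand":0.02},{"dx":0,"dy":0,"dz":0,"rx":0,"ry":0,"rz":0,"hand":0.02},{"dx":0,"dy":0,"dz":0,"rx":0,"ry":0,"rz":0,"hand":0.02},{"dx":0,"dy":0,"dz":0,"rx":0,"ry":0,"rz":0,"hand":0.02}]' 60
```

```text
clock: 4.08
position: [0.4648, -0.1408, 0.0479]
ee_rot: [0.001, 0.691, 0.722, 0.0]
contact_force: [0.2, 0.5, 6.1]
width: 0.0296
gripper_force: 59.6
```

```bash
python3 -m pendant '[{"dx":0,"dy":0,"dz":-0.01,"rx":0,"ry":0,"rz":0,"hand":0.02},{"dx":0,"dy":0,"dz":-0.02,"rx":0,"ry":0,"rz":0,"hand":0.02},{"dx":0,"dy":0,"dz":-0.03,"rx":0,"ry":0,"rz":0,"hand":0.02},{"dx":0,"dy":0,"dz":-0.03,"rx":0,"ry":0,"rz":0,"hand":0.02},{"dx":0,"dy":0,"dz":-0.03,"rx":0,"ry":0,"rz":0,"hand":0.02},{"dx":0,"dy":0,"dz":-0.03,"rx":0,"ry":0,"rz":0,"hand":0.02},{"dx":0,"dy":0,"dz":0,"rx":0,"ry":0,"rz":-7,"hand":0.02},{"dx":0,"dy":0,"dz":0,"rx":0,"ry":0,"rz":-7,"hand":0.02},{"dx":0,"dy":0,"dz":0,"rx":0,"ry":0,"rz":-7,"hand":0.02},{"dx":0,"dy":0,"dz":0,"rx":0,"ry":0,"rz":-7,"hand":0.02},{"dx":0,"dy":0,"dz":0,"rx":0,"ry":0,"rz":-7,"hand":0.02},{"dx":0,"dy":0,"dz":0,"rx":0,"ry":0,"rz":-7,"hand":0.02}]'
python3 -m pendant '[{"dx":0,"dy":0,"dz":0,"rx":0,"ry":0,"rz":-7,"hand":0.02},{"dx":0,"dy":0,"dz":0,"rx":0,"ry":0,"rz":-7,"hand":0.02},{"dx":0,"dy":0,"dz":0,"rx":0,"ry":0,"rz":-7,"hand":0.02},{"dx":0,"dy":0,"dz":0,"rx":0,"ry":0,"rz":-7,"hand":0.02},{"dx":0,"dy":0,"dz":0,"rx":0,"ry":0,"rz":-7,"hand":0.02},{"dx":0,"dy":0,"dz":0,"rx":0,"ry":0,"rz":-5,"hand":0.02},{"dx":0,"dy":0,"dz":0,"rx":0,"ry":0,"rz":0,"hand":0.02},{"dx":0,"dy":0,"dz":0,"rx":0,"ry":0,"rz":0,"hand":0.02}]'
python3 -c "
from h import *;from rig import manip
s=manip.get_state();p,a,M=pose(s);print(p,a,s['qpos'],to(s,[.5492,.1929,.15]))"
```

```text
clock: 5.08
position: [0.4635, -0.1403, 0.1965]
ee_rot: [-0.001, 0.384, 0.923, 0.0]
contact_force: [0.5, -0.3, -1.3]
width: 0.0292
gripper_force: 60.1
clock: 5.75
position: [0.4637, -0.1404, 0.1966]
ee_rot: [-0.001, 0.049, 0.999, 0.0]
contact_force: [0.5, -0.4, -1.6]
width: 0.0293
gripper_force: 60.1
[ 0.46367214 -0.14038266  0.19663819] 84.36544133560288 [-4.37810653e-01  1.63958991e-01  1.74562565e+00  1.02614061e-04
  1.23315324e+00 -1.91029967e+00] [-0.05244087  0.34004767  0.046744  ]
```

```bash
python3 -m pendant '[{"dx":-0.0058,"dy":0.0378,"dz":0,"rx":0,"ry":0,"rz":-0.4,"hand":0.02},{"dx":-0.0058,"dy":0.0378,"dz":0,"rx":0,"ry":0,"rz":0,"hand":0.02},{"dx":-0.0058,"dy":0.0378,"dz":0,"rx":0,"ry":0,"rz":0,"hand":0.02},{"dx":-0.0058,"dy":0.0378,"dz":0,"rx":0,"ry":0,"rz":0,"hand":0.02},{"dx":-0.0058,"dy":0.0378,"dz":0,"rx":0,"ry":0,"rz":0,"hand":0.02},{"dx":-0.0058,"dy":0.0378,"dz":0,"rx":0,"ry":0,"rz":0,"hand":0.02},{"dx":-0.0058,"dy":0.0378,"dz":0,"rx":0,"ry":0,"rz":0,"hand":0.02},{"dx":-0.0058,"dy":0.0378,"dz":0,"rx":0,"ry":0,"rz":0,"hand":0.02},{"dx":-0.0058,"dy":0.0378,"dz":0.02,"rx":0,"ry":0,"rz":0,"hand":0.02},{"dx":0,"dy":0,"dz":0.04,"rx":0,"ry":0,"rz":0,"hand":0.02},{"dx":0,"dy":0,"dz":0.02,"rx":0,"ry":0,"rz":0,"hand":0.02},{"dx":0,"dy":0,"dz":0,"rx":0,"ry":0,"rz":0,"hand":0.02}]'
python3 - <<'E'
from h import *;from rig import manip
s=manip.get_state();p,a,M=pose(s);print(p,a,to(s,[.5492,.1929,.094]))
r=lambda i,x,y,w,h,k:cv2.resize(i[y:y+h,x:x+w],None,fx=k,fy=k,interpolation=cv2.INTER_NEAREST)
d=manip.get_image("scene")
cv2.imwrite("pics/s.png",r(d["frame"][:,:,::-1],360,120,90,80,7))
print(proj(d,[[.5492,.1929,.060],[*p[:2],p[2]-.032],[*p[:2],p[2]-.013]]))
E
```

```text
clock: 6.75
position: [0.542, 0.1923, 0.1125]
ee_rot: [-0.006, 0.045, 0.999, -0.002]
contact_force: [-0.9, -0.4, -1.5]
width: 0.0296
gripper_force: 60.3
[0.54204942 0.19232208 0.11247614] 84.89296519874458 [-0.00727408  0.00127827  0.01839256]
[[406.56767776 171.29136773]
 [405.47862069 163.52271783]
 [406.17736663 157.31901599]]
```

View pics/s.png

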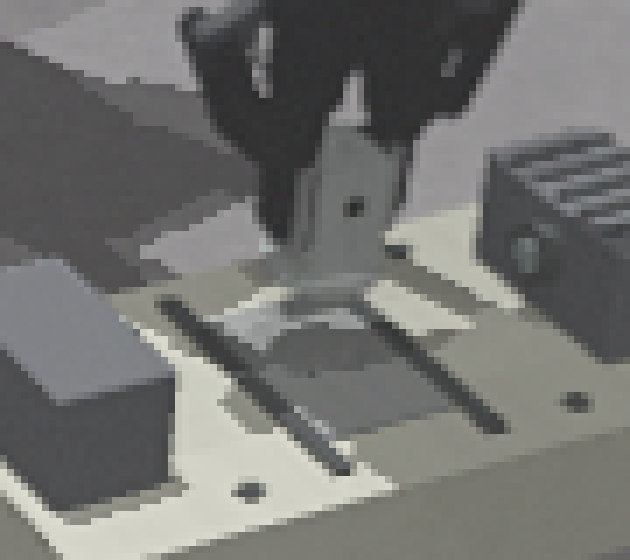

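The holder hangs upright over the plate with its T-bar along stage y; the foot is near crop (325,305), and its shadow falls on the plate. I'll cross-check the slot position in the first scene view.

Run:
```python
from h import *;from rig import manip
d=manip.get_image("scene");F=cv2.imread("pics/scene0.png").mean(2)
print(F[164:180,392:422].astype(int))
g=F[164:180,394:420];w=np.clip(95-g,0,None);yy,xx=np.mgrid[164:180,394:420]
c=[(w*xx).sum()/w.sum(),(w*yy).sum()/w.sum()];print(c,ray(d,[c],.06),ray(d,[c],.058))
t=manip.get_image("top");print(ray(t,[[209.7,212.35]],.06))
s=manip.get_state();p,a,M=pose(s);print(p,to(s,[.5492,.1929,.096]))
```

```text
[[193 183 171 162 160 163 164 164 164 163 163 164 166 166 165 165 165 151
  107  93  97 116 167 198 203 201 200 198 199 200]
 [163 163 164 161 161 163 165 166 165 164 163 164 165 165 167 166 164 164
  168 129  97  97  94 162 198 203 201 200 199 200]
 [165 165 165 165 162 162 163 166 166 165 164 163 165 165 165 166 166 166
  164 168 123  89  96  97 138 190 203 201 200 200]
 [166 165 166 165 164 162 162 163 165 166 166 164 164 164 165 165 167 166
  167 164 168 134  95  94  96 139 191 204 200 199]
 [161 167 165 165 166 165 163 162 163 165 166 166 164 164 165 167 167 168
  167 166 166 168 139 102  94  97 139 192 204 201]
 [126 161 167 166 165 166 164 163 162 164 166 166 167 167 165 167 168 145
  128 142 163 168 170 141  96  91  96 139 191 204]
 [ 99 125 160 167 166 166 166 165 165 164 165 167 168 144 132 105  89  89
   89  91 134 162 166 168 140  95  92  96 114 185]
 [ 96  99 126 161 166 165 167 167 167 140 129 115  96  92  91  93  96  96
  123 133 143 162 165 164 166 153 111  92  96 114]
 [ 86  97  98 126 161 168 164 166 130  97  91  92  93 100 112 131 148 164
  167 167 167 166 167 166 
[... 448 characters left out ...]
6 166 165 164 161 162 164
  165 165 165 164 164 164 165 165 165 166 165 165]
 [197 197 198 202 154  92  94 100 110 157 167 166 167 165 166 165 163 162
  163 166 165 166 164 164 164 166 167 168 167 165]
 [196 196 197 199 203 138  80  94 100 106 155 168 166 166 166 166 165 164
  162 164 166 166 166 165 164 164 165 166 155 136]
 [199 198 197 197 199 204 144  84  94  99  94 138 163 167 167 165 166 164
  164 163 165 166 167 166 165 142 130 111 108 159]]
[np.float64(401.8503740648379), np.float64(173.47381546134665)] [[0.55156032 0.17570515 0.06      ]] [[0.54915597 0.17773488 0.058     ]]
[[0.54905543 0.19244767 0.06      ]]
[0.54716116 0.19227197 0.11873049] [-0.00193918  0.00079792  0.02273388]
```

```bash
python3 -m pendant '[{"dx":0,"dy":0,"dz":0.01,"rx":0,"ry":0,"rz":0,"hand":0.02},{"dx":0,"dy":0,"dz":0.01,"rx":0,"ry":0,"rz":0,"hand":0.02},{"dx":0,"dy":0,"dz":0,"rx":0,"ry":0,"rz":0,"hand":0.02},{"dx":0,"dy":0,"dz":0,"rx":0,"ry":0,"rz":0,"hand":0.02},{"dx":0,"dy":0,"dz":0,"rx":0,"ry":0,"rz":0,"hand":0.02},{"dx":0,"dy":0,"dz":0,"rx":0,"ry":0,"rz":0,"hand":0.02}]'
python3 - <<'E'
from h import *;from rig import manip
s=manip.get_state();p,a,M=pose(s);print(p,a,to(s,[.5490,.1927,.096]),s["contact_force"])
E
```

```text
clock: 7.4
position: [0.5466, 0.1922, 0.0983]
ee_rot: [0.0, 0.045, 0.999, 0.0]
contact_force: [-0.2, 0.3, -0.9]
width: 0.0291
gripper_force: 60.4
[0.54663374 0.19223938 0.09825313] 84.880558131242 [-0.00231371  0.00066907  0.00225545] [-0.16730782  0.34194489 -0.91336428]
```

```bash
python3 -m pendant '[{"dx":-0.0023,"dy":0.0007,"dz":0.002,"rx":0,"ry":0,"rz":0,"hand":0.02},{"dx":0,"dy":0,"dz":0.002,"rx":0,"ry":0,"rz":0,"hand":0.02},{"dx":0,"dy":0,"dz":0.002,"rx":0,"ry":0,"rz":0,"hand":0.02},{"dx":0,"dy":0,"dz":0,"rx":0,"ry":0,"rz":0,"hand":0.02},{"dx":0,"dy":0,"dz":0,"rx":0,"ry":0,"rz":0,"hand":0.02}]'
python3 -m pendant '[{"dx":0,"dy":0,"dz":0.001,"rx":0,"ry":0,"rz":0,"hand":0.02},{"dx":0,"dy":0,"dz":0.001,"rx":0,"ry":0,"rz":0,"hand":0.02},{"dx":0,"dy":0,"dz":0,"rx":0,"ry":0,"rz":0,"hand":0.02},{"dx":0,"dy":0,"dz":0,"rx":0,"ry":0,"rz":0,"hand":0.02}]'
```

```text
clock: 7.82
position: [0.5487, 0.1928, 0.0916]
ee_rot: [-0.0, 0.044, 0.999, -0.0]
contact_force: [0.6, -0.8, -0.8]
width: 0.0293
gripper_force: 60.4
clock: 8.15
position: [0.5486, 0.1928, 0.0898]
ee_rot: [0.0, 0.044, 0.999, 0.0]
contact_force: [0.3, -0.4, -0.8]
width: 0.0292
gripper_force: 60.4
```

```bash
python3 -m pendant '[{"dx":0,"dy":0,"dz":0.001,"rx":0,"ry":0,"rz":0,"hand":0.02},{"dx":0,"dy":0,"dz":0.001,"rx":0,"ry":0,"rz":0,"hand":0.02},{"dx":0,"dy":0,"dz":0,"rx":0,"ry":0,"rz":0,"hand":0.02},{"dx":0,"dy":0,"dz":0,"rx":0,"ry":0,"rz":0,"hand":0.02}]'
```

```text
clock: 8.48
position: [0.5486, 0.1928, 0.0877]
ee_rot: [-0.0, 0.045, 0.999, 0.0]
contact_force: [-0.1, 0.2, -0.6]
width: 0.0293
gripper_force: 60.4
```

```bash
python3 -m pendant '[{"dx":0,"dy":0,"dz":0.001,"rx":0,"ry":0,"rz":0,"hand":0.02},{"dx":0,"dy":0,"dz":0.001,"rx":0,"ry":0,"rz":0,"hand":0.02},{"dx":0,"dy":0,"dz":0.001,"rx":0,"ry":0,"rz":0,"hand":0.02},{"dx":0,"dy":0,"dz":0,"rx":0,"ry":0,"rz":0,"hand":0.02}]'
python3 -m pendant '[{"dx":0,"dy":0,"dz":0.001,"rx":0,"ry":0,"rz":0,"hand":0.02},{"dx":0,"dy":0,"dz":0.001,"rx":0,"ry":0,"rz":0,"hand":0.02},{"dx":0,"dy":0,"dz":0.001,"rx":0,"ry":0,"rz":0,"hand":0.02},{"dx":0,"dy":0,"dz":0,"rx":0,"ry":0,"rz":0,"hand":0.02}]'
```

```text
clock: 8.82
position: [0.5486, 0.1928, 0.0846]
ee_rot: [-0.0, 0.044, 0.999, 0.0]
contact_force: [0.9, 0.2, -0.6]
width: 0.0295
gripper_force: 60.4
clock: 9.15
position: [0.5486, 0.1928, 0.0816]
ee_rot: [-0.0, 0.045, 0.999, 0.0]
contact_force: [0.9, -0.7, -2.0]
width: 0.0293
gripper_force: 60.4
```

```bash
python3 -m pendant '[{"dx":0,"dy":0,"dz":0.001,"rx":0,"ry":0,"rz":0,"hand":0.02},{"dx":0,"dy":0,"dz":0.001,"rx":0,"ry":0,"rz":0,"hand":0.02},{"dx":0,"dy":0,"dz":0.001,"rx":0,"ry":0,"rz":0,"hand":0.02},{"dx":0,"dy":0,"dz":0,"rx":0,"ry":0,"rz":0,"hand":0.02}]'
python3 -m pendant '[{"dx":0,"dy":0,"dz":0.001,"rx":0,"ry":0,"rz":0,"hand":0.02},{"dx":0,"dy":0,"dz":0.001,"rx":0,"ry":0,"rz":0,"hand":0.02},{"dx":0,"dy":0,"dz":0,"rx":0,"ry":0,"rz":0,"hand":0.02},{"dx":0,"dy":0,"dz":0,"rx":0,"ry":0,"rz":0,"hand":0.02}]'
```

```text
clock: 9.48
position: [0.5487, 0.1928, 0.0792]
ee_rot: [0.0, 0.045, 0.999, 0.0]
contact_force: [-0.5, 0.8, 4.1]
width: 0.0292
gripper_force: 60.9
clock: 9.82
position: [0.5488, 0.1928, 0.077]
ee_rot: [0.0, 0.045, 0.999, 0.0]
contact_force: [-0.3, -1.3, 5.4]
width: 0.0293
gripper_force: 61.0
```

```bash
python3 -m pendant '[{"dx":0,"dy":0,"dz":0.001,"rx":0,"ry":0,"rz":0,"hand":0.02},{"dx":0,"dy":0,"dz":0.001,"rx":0,"ry":0,"rz":0,"hand":0.02},{"dx":0,"dy":0,"dz":0,"rx":0,"ry":0,"rz":0,"hand":0.02},{"dx":0,"dy":0,"dz":0,"rx":0,"ry":0,"rz":0,"hand":0.02}]' 80
```

```text
clock: 10.15
position: [0.5488, 0.1928, 0.0752]
ee_rot: [0.0, 0.044, 0.999, 0.0]
contact_force: [-1.2, -0.4, 6.3]
width: 0.0289
gripper_force: 80.2
```

```bash
python3 -m pendant '[{"dx":0,"dy":0,"dz":0.0005,"rx":0,"ry":0,"rz":0,"hand":0.02},{"dx":0,"dy":0,"dz":0,"rx":0,"ry":0,"rz":3,"hand":0.02},{"dx":0,"dy":0,"dz":0,"rx":0,"ry":0,"rz":4,"hand":0.02},{"dx":0,"dy":0,"dz":0,"rx":0,"ry":0,"rz":4,"hand":0.02},{"dx":0,"dy":0,"dz":0,"rx":0,"ry":0,"rz":4,"hand":0.02},{"dx":0,"dy":0,"dz":0,"rx":0,"ry":0,"rz":0,"hand":0.02}]'
python3 -c "
from h import *;from rig import manip
s=manip.get_state();print(pose(s)[:2],s['moment'])"
```

```text
clock: 10.65
position: [0.5495, 0.1929, 0.075]
ee_rot: [0.001, 0.176, 0.984, 0.0]
contact_force: [-0.2, -1.1, 6.0]
width: 0.0292
gripper_force: 80.6
(array([0.54949648, 0.19294282, 0.07495913]), np.float64(69.76999348585935)) [-0.03808379  0.14116903 -0.07719474]
```

Turning freely. On to the rest of the quarter turn.

```bash
python3 -m pendant '[{"dx":0,"dy":0,"dz":0,"rx":0,"ry":0,"rz":5,"hand":0.02},{"dx":0,"dy":0,"dz":0,"rx":0,"ry":0,"rz":5,"hand":0.02},{"dx":0,"dy":0,"dz":0,"rx":0,"ry":0,"rz":5,"hand":0.02},{"dx":0,"dy":0,"dz":0,"rx":0,"ry":0,"rz":5,"hand":0.02},{"dx":0,"dy":0,"dz":0,"rx":0,"ry":0,"rz":5,"hand":0.02},{"dx":0,"dy":0,"dz":0,"rx":0,"ry":0,"rz":5,"hand":0.02},{"dx":0,"dy":0,"dz":0,"rx":0,"ry":0,"rz":0,"hand":0.02}]'
python3 -m pendant '[{"dx":0,"dy":0,"dz":0,"rx":0,"ry":0,"rz":5,"hand":0.02},{"dx":0,"dy":0,"dz":0,"rx":0,"ry":0,"rz":5,"hand":0.02},{"dx":0,"dy":0,"dz":0,"rx":0,"ry":0,"rz":5,"hand":0.02},{"dx":0,"dy":0,"dz":0,"rx":0,"ry":0,"rz":5,"hand":0.02},{"dx":0,"dy":0,"dz":0,"rx":0,"ry":0,"rz":5,"hand":0.02},{"dx":0,"dy":0,"dz":0,"rx":0,"ry":0,"rz":5,"hand":0.02},{"dx":0,"dy":0,"dz":0,"rx":0,"ry":0,"rz":5,"hand":0.02},{"dx":0,"dy":0,"dz":0,"rx":0,"ry":0,"rz":5,"hand":0.02},{"dx":0,"dy":0,"dz":0,"rx":0,"ry":0,"rz":5,"hand":0.02},{"dx":0,"dy":0,"dz":0,"rx":0,"ry":0,"rz":0,"hand":0.02},{"dx":0,"dy":0,"dz":0,"rx":0,"ry":0,"rz":0,"hand":0.02}]'
python3 -c "
from h import *;from rig import manip
s=manip.get_state();print(pose(s)[:2],s['moment'])"
```

```text
clock: 11.23
position: [0.5498, 0.1929, 0.0751]
ee_rot: [0.001, 0.425, 0.905, 0.001]
contact_force: [0.3, -0.5, 6.9]
width: 0.0289
gripper_force: 80.6
clock: 12.15
position: [0.5499, 0.193, 0.0751]
ee_rot: [0.001, 0.738, 0.675, 0.001]
contact_force: [0.0, -0.1, 6.0]
width: 0.0288
gripper_force: 80.6
(array([0.54985764, 0.19299034, 0.07506947]), np.float64(-5.113636071597083)) [-0.0634406   0.01066986 -0.02053024]
```

```bash
python3 -m pendant '[{"dx":0,"dy":0,"dz":-0.001,"rx":0,"ry":0,"rz":0,"hand":0.02},{"dx":0,"dy":0,"dz":-0.001,"rx":0,"ry":0,"rz":0,"hand":0.02},{"dx":0,"dy":0,"dz":-0.0005,"rx":0,"ry":0,"rz":0,"hand":0.02},{"dx":0,"dy":0,"dz":0,"rx":0,"ry":0,"rz":0,"hand":0.02}]'
python3 -m pendant '[{"dx":0,"dy":0,"dz":-0.0005,"rx":0,"ry":0,"rz":0,"hand":0.02},{"dx":0,"dy":0,"dz":-0.0005,"rx":0,"ry":0,"rz":0,"hand":0.02},{"dx":0,"dy":0,"dz":0,"rx":0,"ry":0,"rz":0,"hand":0.02},{"dx":0,"dy":0,"dz":0,"rx":0,"ry":0,"rz":0,"hand":0.02}]'
```

```text
clock: 12.48
position: [0.5498, 0.193, 0.0775]
ee_rot: [0.001, 0.738, 0.675, 0.001]
contact_force: [0.9, -0.9, 4.9]
width: 0.0289
gripper_force: 80.6
clock: 12.82
position: [0.5497, 0.1929, 0.0782]
ee_rot: [0.001, 0.738, 0.675, 0.001]
contact_force: [1.6, -1.0, 4.6]
width: 0.0286
gripper_force: 80.4
```

```bash
python3 -m pendant '[{"dx":0,"dy":0,"dz":-0.0005,"rx":0,"ry":0,"rz":0,"hand":0.02},{"dx":0,"dy":0,"dz":-0.0005,"rx":0,"ry":0,"rz":0,"hand":0.02},{"dx":0,"dy":0,"dz":0,"rx":0,"ry":0,"rz":0,"hand":0.02},{"dx":0,"dy":0,"dz":0,"rx":0,"ry":0,"rz":0,"hand":0.02}]'
```

```text
clock: 13.15
position: [0.5496, 0.1929, 0.0791]
ee_rot: [0.001, 0.738, 0.675, 0.001]
contact_force: [3.3, -0.9, 4.5]
width: 0.0289
gripper_force: 80.3
```

```bash
python3 -m pendant '[{"dx":0,"dy":0,"dz":0,"rx":0,"ry":0,"rz":0,"hand":0.034},{"dx":0,"dy":0,"dz":0,"rx":0,"ry":0,"rz":0,"hand":0.04},{"dx":0,"dy":0,"dz":0,"rx":0,"ry":0,"rz":0,"hand":0.06},{"dx":0,"dy":0,"dz":0,"rx":0,"ry":0,"rz":0,"hand":0.08},{"dx":0,"dy":0,"dz":0,"rx":0,"ry":0,"rz":0,"hand":0.08},{"dx":0,"dy":0,"dz":0,"rx":0,"ry":0,"rz":0,"hand":0.08},{"dx":0,"dy":0,"dz":0,"rx":0,"ry":0,"rz":0,"hand":0.08}]' 20
python3 -m pendant '[{"dx":0,"dy":0,"dz":-0.01,"rx":0,"ry":0,"rz":0,"hand":0.08},{"dx":0,"dy":0,"dz":-0.02,"rx":0,"ry":0,"rz":0,"hand":0.08},{"dx":0,"dy":0,"dz":-0.03,"rx":0,"ry":0,"rz":0,"hand":0.08},{"dx":0,"dy":0,"dz":-0.03,"rx":0,"ry":0,"rz":0,"hand":0.08},{"dx":0,"dy":0,"dz":-0.03,"rx":0,"ry":0,"rz":0,"hand":0.08},{"dx":0,"dy":0,"dz":-0.03,"rx":0,"ry":0,"rz":0,"hand":0.08},{"dx":0.035,"dy":-0.02,"dz":0,"rx":0,"ry":0,"rz":0,"hand":0.08},{"dx":0.035,"dy":-0.02,"dz":0,"rx":0,"ry":0,"rz":0,"hand":0.08},{"dx":0.035,"dy":-0.02,"dz":0,"rx":0,"ry":0,"rz":0,"hand":0.08},{"dx":0.035,"dy":-0.02,"dz":0,"rx":0,"ry":0,"rz":0,"hand":0.08},{"dx":0,"dy":0,"dz":0,"rx":0,"ry":0,"rz":0,"hand":0.08},{"dx":0,"dy":0,"dz":0,"rx":0,"ry":0,"rz":0,"hand":0.08}]'
python3 - <<'E'
from h import *;from rig import manip
r=lambda i,x,y,w,h,k:cv2.resize(i[y:y+h,x:x+w],None,fx=k,fy=k,interpolation=cv2.INTER_NEAREST)
d=manip.get_image("scene");t=manip.get_image("top")
cv2.imwrite("pics/f.png",np.hstack([r(d["frame"][:,:,::-1],370,125,66,66,6),r(t["frame"][:,:,::-1],177,180,66,66,6)]))
for h in(.060,.063,.066): print(h,proj(d,[[.5496,.193,h+.05],[.5496,.193,h]]).round(1).tolist(),proj(t,[[.5496,.193,h+.05]]).round(1).tolist())
E
```

```text
clock: 13.73
position: [0.5483, 0.1928, 0.0786]
ee_rot: [-0.0, 0.738, 0.675, -0.0]
contact_force: [-0.1, 0.0, 0.0]
width: 0.0801
gripper_force: 0.0
clock: 14.73
position: [0.4802, 0.3412, 0.2296]
ee_rot: [0.0, 0.736, 0.676, 0.0]
contact_force: [0.3, 0.4, 0.5]
width: 0.0798
gripper_force: 0.0
0.06 [[408.6, 155.1], [406.7, 171.4]] [[203.8, 209.8]]
0.063 [[408.7, 154.1], [406.8, 170.4]] [[203.4, 209.6]]
0.066 [[408.8, 153.1], [406.9, 169.4]] [[203.0, 209.5]]
```

View pics/f.png

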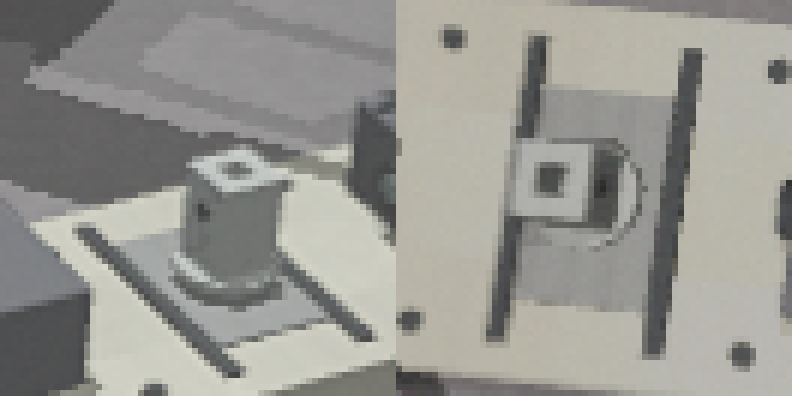

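The holder stands upright and clear of the hand. The well centre at scene pixel (409,153) matches a flange height of 66 mm, which is 6 mm above the plate and so locked in the notch. I'm handing it in.

```bash
python3 -c "
from rig import manip;print(manip.sign_off())"
```

```text
the job is handed in; nothing more can be done
None
```

The cell holder is on the stage, turned a quarter turn, released and upright, and the job is handed in; the final image puts its flange about 6 mm above the plate, the locked height, and the sign-off returned no verdict.

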